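Lay out a place mat for the next salve maker

TASK

Lay out the place mat for the next salve maker: stand the pink-lidded tub in the middle of the cork coaster and the grey-lidded tub in the middle of the black coaster, with the cake of beeswax lying centred on top of the grey-lidded tub. Stand the glass vial on the mat midway between the two tubs, and the amber jar straight behind the pink-lidded tub, in the middle of the dark band along the mat's back edge (behind as the mat lies, so square to the band). Keep the vial and the jar upright throughout, let go of everything, and leave the honey jar and the wooden spoon where they are.

Things in the scene. Friction and masses are not known exactly. Their poses are not given: they have to be found in the camera images.
- mat: pale green place mat fixed to the table, 210 mm (its x) by 320 mm (its y), 3 mm thick; origin at the centre of its underside. x points to its back, where a dark green band 70 mm wide runs along the whole back edge (x from 35 to 105 mm, centre line at x = 70 mm, level with the rest); y points to its left side. Turned at most 0.2 rad, so its back is always the side far from the robot
- cork_coaster: round tan cork coaster fixed on the mat, 84 mm across, 4 mm thick, its underside on the mat's top face (so its top is 7 mm above the table); origin at the centre of its underside, axes parallel to the mat's. The two coasters lie side by side along the mat's y, centres 180 mm apart and 40 mm in front of the mat's centre line; which one is left changes
- black_coaster: round black coaster fixed on the mat, otherwise just like the cork one (84 mm across, 4 mm thick, origin at the centre of its underside, axes parallel to the mat's)
- pink_tub_center (a point): square lidded food tub, 56 x 56 x 46 mm high, white with a pink lid (flush with the sides), about 90 g, may stand at any small yaw; this point is its centre, 23 mm above its underside; x and y axes square to its sides, z up
- grey_tub_center (a point): square lidded food tub, 56 x 56 x 46 mm high, white with a dark grey lid (flush with the sides), about 90 g, may stand at any small yaw; this point is its centre, 23 mm above its underside; x and y axes square to its sides, z up
- wax_center (a point): round yellow cake of beeswax with a honeycomb pattern on top, 52 mm across, 30 mm high, about 60 g, rigid; this point is its centre, 15 mm above its underside; z up
- vial_center (a point): small clear glass vial with blue cap and white label, round, 32 mm across, 56 mm high, about 40 g; this point is its centre, 28 mm above its underside; z up
- amber_jar_center (a point): small brown (amber) glass jar with black cap, round, 48 mm across, 60 mm high, about 100 g; this point is its centre, 30 mm above its underside; z up
- honey_center (a point): bystander: large honey jar with brass-coloured lid, 74 mm across, 105 mm high, on the table to the left of the mat; this point is its centre, 52 mm above its underside
- spoon_grip (a point): bystander: wooden spoon, 200 mm long, lying on the table at the far right, beyond the loose things, roughly along the y direction; this point is on its handle. (Fixed and not listed: a steel double hot plate with a pot, up to 170 mm high, on the far side of the table, beyond the mat, from about x = 0.74 m on.)
Things that resemble listed ones, but are neither listed nor needed, are in the scene too. What is shaped like the part that bears grey_tub_center but purple is not meant.

How it is judged:
By the outcome, as a careful person would: the job done as asked, in the order asked, and still so for the second after the job is handed in, with the robot touching nothing.
It also fails if it takes over 128 s, if anything falls off the work surface, if the arm or the gripper's body presses on something with over 40 N, if the wrist force passes 120 N, or if a joint passes its speed limit or range.

ROBOT

A 6-joint arm with a two-finger parallel gripper is mounted at the origin on the work surface. World frame = base frame: x ahead of the robot, y to its left, z up, the work surface at z = 0. Lengths are in m, angles in rad, forces in N, time in s.
With the tool pointing down it reaches from about 0.375 to 0.9 m from the base axis. Payload 3.1 kg.
Tool frame: the origin (TCP) lies on the mounting face of the last link; the fingertips stand 182 mm ahead of it and the grasp point (between the pads) lies 164 mm ahead of it; z points along the fingers, y is the direction in which the jaws open and shut (so a half turn about z gives the same grasp; the last joint's range is limited). The gripper opens to 87 mm and grips with 3 to 60 N. Pads are 19 mm wide; open, the fingers measure 117 mm over their backs; the gripper's body (75 mm by 190 mm) begins 51 mm behind the grasp point.
Start: joints at [0.968, 0.527, 1.433, -0, 1.181, -0.178], TCP at [0.258, 0.569, 0.405] pointing down, gripper open.
Joint ranges: [-3.08, 3.08], [-0.75, 2.2], [0.22, 2.44], [-1.43, 4.57], [0, 2.65], [-2.85, 2.85]. Speed limits (rad/s): [2.79, 2.79, 3.14, 3.14, 3.14, 3.14].

INTERFACE

Orientations are given as a unit quaternion [w, x, y, z].
In Python, from plant import sensors, optics, workorder gives the robot as it stands.
- The arm moves only by the shell command python3 -m handwheel 'ROWS' [FORCE]. ROWS is JSON, a list of rows, each a list of 7 numbers: the shift along the world's x, y, z as a fraction of full scale, then the turn, a rotation vector about the world's x, y, z as a fraction of full scale, then the gripper command: -1 is shut, 1 is fully open, values between are in proportion. A call has 1 to 20 rows; each row is the pose to reach, as a shift and turn from the pose commanded when the call began, turning the shorter way round; what a row does not reach only later rows make up. Full scale, the value 1, is 20 cm for a shift and 360 degrees for a turn. A row lasts 1/10 s, in which the tool goes at most 50 mm and 8.59 degrees, less where a joint would pass 70% of its speed; a pose out of reach is approached as far as the arm can. A call with a number of a shift or a turn outside -1 to 1 is refused whole. A call with a gripper value outside its range is refused whole. The fingers move at their own pace and stop on an object; FORCE is the grip in N (left out, the last holds). Time passes only in rows, so rows that repeat a pose let the fingers close. It gives the time, the measured TCP pose, the force and the opening at its end, in the units of the state.
- sensors.observe(): the state, without advancing time (a new reading comes with each control period).
- optics.get_image(name): name is "side" or "top"; returns (picture, depth): 480x640x3 uint8, blue, green, red; 480x640 float32, m along the optical axis (not along the pixel's ray), 0 where there is no reading.
- optics.calibration(name): a dict with "intrinsics" (3x3 intrinsics, pixels), "rvec" (rotation vector, rad) and "tvec" (3), from world to camera coordinates, as OpenCV has them. Camera axes: x right, y down, z forward; pixel columns grow to the right and rows downward; lengths in m; the calibration is good to about 2 mm. A picture is of the moment at which its call begins. calibration takes no time and is no camera call.
- workorder.job_done(): hands the job in, once; it reports no verdict.
Trained networks look in the newest picture that a camera, given by its name, has taken for a name from the list of things; names that differ only in an ending like _2 or _b are one class to them, and where a whole thing is asked for, a point or a joint stands for the part that bears it (a point fixed in the world has none). Each returns a list of dicts, best first, with "confidence" (0 to 1); they miss things now and then, are a little off and sometimes report something else, mostly with a low value. They report only what shows in the picture. A call takes as long as a camera call. They do not tell look-alikes from the thing itself.
- optics.spot_in(query, camera): "bbox" ([left, top, right, bottom] in pixels, round what is visible of it).
- optics.silhouettes(query, camera): "region" (480x640 bool, what is visible of it) and "bbox" ([left, top, right, bottom] in pixels, round what is visible of it).
The state is a dict: "time_s": time; "joints": joint angles; "joint_velocities": joint speeds; "tau": joint torques, N m; "tool_pos": TCP position; "tcp_rot": TCP orientation; "contact_force": force on the tool from outside, world axes, zero at the start; "torque": the same for the moment, N m; "width": opening from 0.0 (shut) to 1.0 (fully open).
Only numpy, scipy, OpenCV 4.12 (cv2) and the standard library are available. Lean on these libraries where they do the work, as an engineer would, in place of code of your own. Each camera call takes 0.05 s, during which the arm holds its last target. There are 200 camera calls.

## Working session

There is one attempt and no reset: what is moved stays moved. The work goes in short steps, Python scripts to look and compute and a shell command to move; the robot and the scene stay as the last step left them, time stands still between calls to the robot, and variables do not carry over. Pictures are saved under pics/ and viewed, about 12 in all and at most 16, crops included, and the job is handed in when it is done.

```bash
ls; mkdir -p pics; python3 - <<'E'
from plant import sensors, optics
import cv2
s=sensors.observe();print(s)
for n in("top","side"):
    p,d=optics.get_image(n);cv2.imwrite(f"pics/{n}0.png",p);c=optics.calibration(n);print(n,c)
E
```

```text
pics
{'time_s': 0.0, 'joints': array([ 9.67472058e-01,  5.28480977e-01,  1.43388906e+00, -1.98718146e-06,
        1.18138910e+00, -1.78538542e-01]), 'joint_velocities': array([ 1.83417964e-03,  1.01719780e-03,  1.56008427e-03, -6.55289013e-04,
       -1.03830363e-05,  6.02902100e-04]), 'tau': array([-4.73796626e-04, -4.40047967e+01, -1.76590294e+01,  6.33142982e-02,
        5.82370616e-02, -1.67531516e-04]), 'tool_pos': array([0.25737966, 0.56917479, 0.40376632]), 'tcp_rot': array([-4.11920496e-04,  2.10799101e-01,  9.77528805e-01, -1.00186865e-03]), 'contact_force': array([-0.21560279, -0.02749989,  0.42772436]), 'torque': array([-0.00706803, -0.00466582,  0.02345506]), 'width': 0.9977637105664825}
top {'intrinsics': array([[507.23776486,   0.        , 325.93610412],
       [  0.        , 507.23776486, 241.68811525],
       [  0.        ,   0.        ,   1.        ]]), 'rvec': array([ 2.1170128 , -2.16719876,  0.17539695]), 'tvec': array([0.07724238, 0.54145103, 1.27555504])}
side {'intrinsics': array([[446.06173049,   0.        , 317.5180693 ],
       [  0.        , 446.06173049, 237.53403565],
       [  0.        ,   0.        ,   1.        ]]), 'rvec': array([ 2.2687017 , -0.37369694,  0.14400864]), 'tvec': array([-0.50033272,  0.19848405,  1.15323663])}
```

View pics/top0.png

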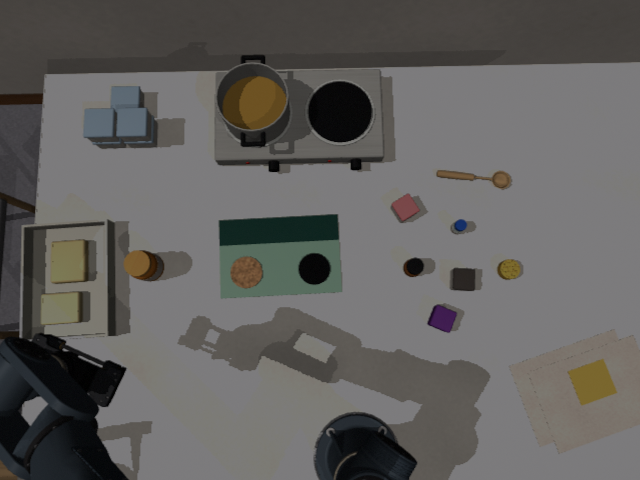

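View pics/side0.png

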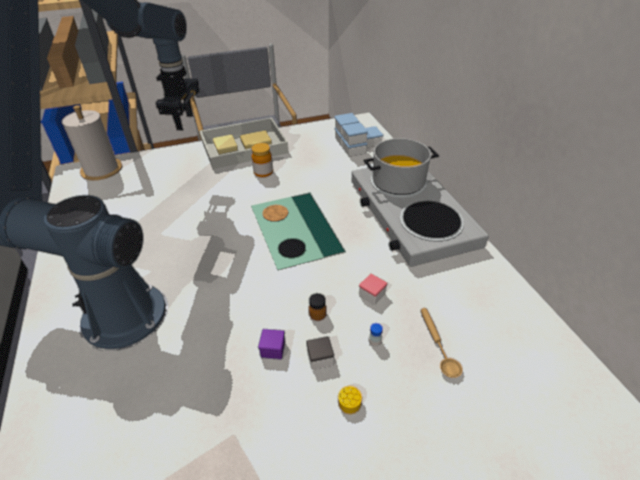

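The top view shows the pink tub at (405,208), vial (460,226), amber jar (414,267), grey tub (463,279), wax (510,269) and the purple look-alike (442,318). Cork is on the left at (247,272) and black on the right at (314,268). The side view agrees with this.

```bash
cat > h.py <<'E'
import numpy as np, cv2
from plant import sensors, optics
def cam(n):
    c=optics.calibration(n);R=cv2.Rodrigues(c["rvec"])[0];return c["intrinsics"],R,c["tvec"]
def cloud(n,d):
    K,R,t=cam(n);v,u=np.mgrid[:480,:640]
    X=np.stack([(u-K[0,2])/K[0,0]*d,(v-K[1,2])/K[1,1]*d,d],-1)
    return (X-t)@R
def onplane(n,uv,z):
    K,R,t=cam(n);uv=np.atleast_2d(np.array(uv,float))
    r=np.c_[(uv-[K[0,2],K[1,2]])/[K[0,0],K[1,1]],np.ones(len(uv))]@R
    o=-R.T@t;return (o+r*((z-o[2])/r[:,2])[:,None])[:,:2]
def proj(n,P):
    K,R,t=cam(n);return cv2.projectPoints(np.atleast_2d(np.array(P,float)),cv2.Rodrigues(R)[0],t,K,None)[0][:,0]
E
python3 - <<'E'
from h import *
H=dict(pink_tub_center=.046,grey_tub_center=.046,wax_center=.03,vial_center=.056,amber_jar_center=.06,mat=.003,cork_coaster=.007,black_coaster=.007,honey_center=.105,spoon_grip=.01)
for n in("top","side"):
    p,d=optics.get_image(n);W=cloud(n,d)
    print(n,"table z",np.median(W[300:310,400:410,2]))
    np.savez(f"{n}0.npz",p=p,d=d)
    for q,h in H.items():
        for s in optics.silhouettes(q,n)[:3]:
            m=s["region"]&(d>0)
            if m.sum()<5: continue
            P=W[m];t=P[P[:,2]>h-.008]
            e=""
            if len(t)>4:
                f=t[:,:2].astype(np.float32)
                r=cv2.minAreaRect(f);e=f"top n{len(t)} med z{np.median(t[:,2]):.4f} mean{t.mean(0)[:2].round(4)} rect c{np.round(r[0],4)} s{np.round(r[1],4)} a{r[2]:.1f}"
            print(q,round(s["confidence"],2),np.round(s["bbox"]),m.sum(),e)
E
```

```text
top table z -0.00032143765758228793
pink_tub_center 0.87 [387. 193. 420. 223.] 505 top n440 med z0.0459 mean[ 0.6304 -0.1436] rect c[ 0.6311 -0.1441] s[0.0565 0.0566] a29.1
grey_tub_center 0.83 [451. 265. 476. 291.] 553 top n479 med z0.0460 mean[ 0.4382 -0.2847] rect c[ 0.4389 -0.2852] s[0.0577 0.0564] a84.5
grey_tub_center 0.69 [429. 306. 456. 329.] 520 top n477 med z0.0462 mean[ 0.3398 -0.2249] rect c[ 0.3404 -0.2259] s[0.0552 0.0567] a66.5
wax_center 0.77 [496. 258. 522. 279.] 346 top n301 med z0.0297 mean[ 0.4628 -0.4109] rect c[ 0.4638 -0.4117] s[0.0479 0.0513] a19.0
vial_center 0.51 [451. 220. 468. 232.] 164 top n112 med z0.0563 mean[ 0.5781 -0.2833] rect c[ 0.5783 -0.2838] s[0.0276 0.0291] a43.5
amber_jar_center 0.73 [401. 259. 428. 275.] 317 top n227 med z0.0603 mean[ 0.4735 -0.1593] rect c[ 0.474  -0.1597] s[0.0411 0.0414] a10.4
amber_jar_center 0.7 [228. 257. 264. 287.] 771 
mat 0.87 [216. 214. 341. 300.] 7866 top n7855 med z0.0034 mean[0.5217 0.1909] rect c[0.5157 0.1918] s[0.2129 0.3237] a1.5
cork_coaster 0.66 [228. 256. 263. 290.] 782 top n782 med z0.0073 mean[0.473 0.27
[... 1671 characters left out ...]
t c[0.4718 0.2757] s[0.091 0.079] a74.3
cork_coaster 0.56 [306. 293. 328. 321.] 471 top n462 med z0.0464 mean[ 0.4698 -0.1711] rect c[ 0.4763 -0.1406] s[0.0966 0.0464] a79.8
black_coaster 0.91 [282. 241. 304. 258.] 411 top n411 med z0.0061 mean[0.4769 0.0942] rect c[0.4776 0.0965] s[0.0867 0.0745] a75.2
black_coaster 0.27 [306. 292. 328. 320.] 459 top n453 med z0.0480 mean[ 0.4698 -0.1715] rect c[ 0.4772 -0.141 ] s[0.0961 0.0462] a77.1
honey_center 0.59 [249. 140. 276. 180.] 626 top n158 med z0.1037 mean[0.4905 0.5247] rect c[0.4903 0.5269] s[0.0674 0.0597] a41.2
spoon_grip 0.7 [419. 306. 462. 382.] 746 top n642 med z0.0122 mean[ 0.7147 -0.3561] rect c[ 0.7093 -0.3413] s[0.1961 0.0505] a88.6
```

```bash
python3 -m handwheel '[[0.1,-0.2,0,0,0,0.02,1],[0.2,-0.4,0,0,0,0.04,1],[0.3,-0.6,0,0,0,0.06,1],[0.4,-0.8,0,0,0,0.08,1],[0.5,-1,0,0,0,0.1,1],[0.5,-1,0,0,0,0.12,1],[0.5,-1,0,0,0,0.148,1]]'; python3 -m handwheel '[[0.1,-0.2,0,0,0,0,1],[0.2,-0.4,0,0,0,0,1],[0.3,-0.6,0,0,0,0,1],[0.4,-0.8,0,0,0,0,1],[0.5,-1,0,0,0,0,1]]'; python3 -m handwheel '[[0.1,-0.2,0,0,0,0,1],[0.2,-0.4,0,0,0,0,1],[0.3,-0.6,0,0,0,0,1],[0.4,-0.8,0,0,0,0,1],[0.5,-1,0,0,0,0,1],[0.5,-1,0,0,0,0,1],[0.5,-1,0,0,0,0,1]]'
```

```text
time_s: 1.9
tool_pos: [0.3585, 0.368, 0.405]
tcp_rot: [0.0, -0.238, 0.971, 0.0]
contact_force: [0.5, 0.3, 0.3]
width: 1.003
time_s: 2.4
tool_pos: [0.4581, 0.1678, 0.405]
tcp_rot: [0.0, -0.237, 0.971, -0.0]
contact_force: [0.2, 0.7, -0.3]
width: 1.0
time_s: 3.1
tool_pos: [0.5577, -0.0315, 0.4045]
tcp_rot: [-0.0, -0.236, 0.972, 0.0]
contact_force: [-0.2, -0.3, -0.1]
width: 1.002
```

```bash
python3 -m handwheel '[[0.18,-0.28,0,0,0,0.005,1],[0.366,-0.562,0,0,0,0.005,1],[0.366,-0.562,-0.2,0,0,0.005,1],[0.366,-0.562,-0.4,0,0,0.005,1],[0.366,-0.562,-0.575,0,0,0.005,1],[0.366,-0.562,-0.575,0,0,0.005,1]]'; python3 -m handwheel '[[0,0,-0.1,0,0,0,1],[0,0,-0.2,0,0,0,1],[0,0,-0.3,0,0,0,1],[0,0,-0.4,0,0,0,1],[0,0,-0.5,0,0,0,1],[0,0,-0.5,0,0,0,1],[0,0,-0.5,0,0,0,-1],[0,0,-0.5,0,0,0,-1],[0,0,-0.5,0,0,0,-1],[0,0,-0.5,0,0,0,-1],[0,0,-0.5,0,0,0,-1],[0,0,-0.5,0,0,0,-1],[0,0,-0.5,0,0,0,-1]]' 20
```

```text
time_s: 3.7
tool_pos: [0.6282, -0.1406, 0.2843]
tcp_rot: [-0.005, -0.253, 0.967, 0.004]
contact_force: [-1.0, 0.6, -0.8]
width: 1.004
time_s: 5.0
tool_pos: [0.6311, -0.1432, 0.1905]
tcp_rot: [0.001, -0.253, 0.968, -0.0]
contact_force: [-0.6, 0.4, 5.8]
width: 0.64
```

```bash
python3 -m handwheel '[[0,0,0.1,0,0,0,-1],[0,0,0.25,0,0,0,-1],[0,0,0.4,0,0,0,-1],[0,0,0.5,0,0,0,-1],[-0.05,0.15,0.5,0,0,-0.01,-1],[-0.11,0.3,0.5,0,0,-0.02,-1],[-0.16,0.45,0.5,0,0,-0.03,-1],[-0.21,0.6,0.5,0,0,-0.04,-1],[-0.26,0.75,0.5,0,0,-0.05,-1],[-0.32,0.9,0.5,0,0,-0.06,-1],[-0.32,0.9,0.5,0,0,-0.07,-1],[-0.32,0.9,0.5,0,0,-0.077,-1],[-0.32,0.9,0.5,0,0,-0.077,-1]]'; python3 -m handwheel '[[-0.07,0.15,0,0,0,0,-1],[-0.13,0.3,0,0,0,0,-1],[-0.19,0.45,0,0,0,0,-1],[-0.25,0.6,0,0,0,0,-1],[-0.3,0.75,0,0,0,0,-1],[-0.36,0.9,0,0,0,0,-1],[-0.36,0.9,0,0,0,0,-1]]';python3 - <<'E'
from h import *
s=sensors.observe();print(s["tool_pos"],s["tcp_rot"],s["width"],s["contact_force"])
p,d=optics.get_image("top");cv2.imwrite("pics/t1.png",p[150:380,150:550])
E
```

```text
time_s: 6.3
tool_pos: [0.5664, 0.0375, 0.2893]
tcp_rot: [-0.001, -0.014, 1.0, 0.0]
contact_force: [-0.0, 0.2, -1.4]
width: 0.643
time_s: 7.0
tool_pos: [0.4929, 0.2196, 0.2893]
tcp_rot: [-0.001, -0.016, 1.0, 0.0]
contact_force: [-0.3, -1.1, -0.5]
width: 0.646
[0.49287008 0.21958458 0.28934374] [-1.22960931e-03 -1.56672169e-02  9.99876465e-01  2.86445397e-04] 0.6456713709022915 [-0.29426976 -1.10012677 -0.46010877]
```

View pics/t1.png

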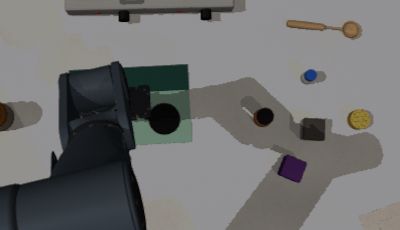

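The crop shows the tub held under the gripper, beside the black coaster at crop (163,118). Everything else is undisturbed. I'll place it now.

```bash
python3 -m handwheel '[[-0.03,0.1,0,0,0,0,-1],[-0.06,0.2,0,0,0,0,-1],[-0.098,0.296,0,0,0,0,-1],[-0.098,0.296,-0.1,0,0,0,-1],[-0.098,0.296,-0.2,0,0,0,-1],[-0.098,0.296,-0.3,0,0,0,-1],[-0.098,0.296,-0.38,0,0,0,-1],[-0.098,0.296,-0.42,0,0,0,-1],[-0.098,0.296,-0.44,0,0,0,-1],[-0.098,0.296,-0.457,0,0,0,-1],[-0.098,0.296,-0.457,0,0,0,-1],[-0.098,0.296,-0.457,0,0,0,-1]]'; python3 -m handwheel '[[0,0,0,0,0,0,0],[0,0,0,0,0,0,0.5],[0,0,0,0,0,0,1],[0,0,0,0,0,0,1],[0,0,0.1,0,0,0,1],[0,0,0.3,0,0,0,1],[0,0,0.5,0,0,0,1],[0,-0.2,0.5,0,0,0,1],[0,-0.4,0.5,0,0,0,1],[0,-0.6,0.5,0,0,0,1],[0,-0.8,0.5,0,0,0,1],[0,-1,0.5,0,0,0,1],[0,-1,0.5,0,0,0,1]]'
```

```text
time_s: 8.25
tool_pos: [0.4754, 0.2762, 0.1989]
tcp_rot: [0.001, -0.013, 1.0, 0.0]
contact_force: [0.3, 0.8, -0.9]
width: 0.64
time_s: 9.55
tool_pos: [0.4756, 0.0725, 0.2985]
tcp_rot: [0.0, -0.011, 1.0, -0.001]
contact_force: [-0.3, 0.1, -0.1]
width: 1.001
```

```bash
python3 -m handwheel '[[-0.02,-0.2,0,0,0,-0.01,1],[-0.05,-0.4,0,0,0,-0.019,1],[-0.08,-0.6,0,0,0,-0.019,1],[-0.09,-0.8,0,0,0,-0.019,1],[-0.09,-0.9,0,0,0,-0.019,1],[-0.09,-0.9,0,0,0,-0.019,1],[-0.09,-0.9,0,0,0,-0.019,1]]'; cat >m.py <<'E'
from h import *
import sys
s=sensors.observe();print("tcp",s["tool_pos"].round(4),"q",s["tcp_rot"].round(4),"w",s["width"],s["time_s"])
H=dict(pink_tub_center=.046,grey_tub_center=.046,wax_center=.03,vial_center=.056,amber_jar_center=.06)
tag=sys.argv[1]
for n in("top","side"):
    p,d=optics.get_image(n);W=cloud(n,d);cv2.imwrite(f"pics/{n}{tag}.png",p)
    for a in sys.argv[2:]:
        q,dz=a.split(":");h=H[q]+float(dz)
        for s in optics.silhouettes(q,n)[:3]:
            P=W[s["region"]&(d>0)];t=P[abs(P[:,2]-h)<.007]
            if len(t)>10:
                f=t[:,:2].astype(np.float32);r=cv2.minAreaRect(f)
                print(n,q,round(s["confidence"],2),len(t),"z%.4f"%np.median(t[:,2]),"mean",t.mean(0)[:2].round(4),"rect",np.round(r[0],4),np.round(r[1],4),round(r[2],1))
E
python3 m.py 2 pink_tub_center:.007 grey_tub_center:0
```

```text
time_s: 10.25
tool_pos: [0.4571, -0.1033, 0.2983]
tcp_rot: [-0.0, 0.047, 0.999, 0.0]
contact_force: [-0.0, 0.3, -0.4]
width: 0.998
tcp [ 0.4571 -0.1033  0.2983] q [-3.000e-04  4.670e-02  9.989e-01  4.000e-04] w 0.9977479246860508 10.25
top pink_tub_center 0.87 465 z0.0527 mean [0.4744 0.2767] rect [0.4741 0.2769] [0.055  0.0561] 89.8
top grey_tub_center 0.65 412 z0.0461 mean [ 0.4377 -0.285 ] rect [ 0.4389 -0.2853] [0.0533 0.0555] 85.8
side pink_tub_center 0.71 172 z0.0516 mean [0.4707 0.2718] rect [0.4711 0.2724] [0.052  0.0575] 0.6
side grey_tub_center 0.74 496 z0.0447 mean [ 0.3385 -0.2319] rect [ 0.3388 -0.2302] [0.0575 0.0563] 65.7
side grey_tub_center 0.7 527 z0.0445 mean [ 0.4366 -0.2908] rect [ 0.4373 -0.2893] [0.0577 0.0564] 86.5
```

```bash
python3 -m handwheel '[[-0.02,-0.2,0,0,0,0,1],[-0.04,-0.4,0,0,0,0,1],[-0.07,-0.6,0,0,0,0,1],[-0.095,-0.8,0,0,0,0,1],[-0.095,-0.905,0,0,0,0,1],[-0.095,-0.905,-0.1,0,0,0,1],[-0.095,-0.905,-0.2,0,0,0,1],[-0.095,-0.905,-0.3,0,0,0,1],[-0.095,-0.905,-0.4,0,0,0,1],[-0.095,-0.905,-0.5,0,0,0,1],[-0.095,-0.905,-0.544,0,0,0,1],[-0.095,-0.905,-0.544,0,0,0,1],[-0.095,-0.905,-0.544,0,0,0,0],[-0.095,-0.905,-0.544,0,0,0,-1],[-0.095,-0.905,-0.544,0,0,0,-1],[-0.095,-0.905,-0.544,0,0,0,-1],[-0.095,-0.905,-0.544,0,0,0,-1],[-0.095,-0.905,-0.544,0,0,0,-1]]' 20; python3 -m handwheel '[[0,0,0.1,0,0,0,-1],[0,0,0.25,0,0,0,-1],[0,0,0.4,0,0,0,-1],[0,0,0.5,0,0,0,-1],[0,0.15,0.5,0,0,0.01,-1],[0.03,0.3,0.5,0,0,0.019,-1],[0.06,0.45,0.5,0,0,0.019,-1],[0.09,0.6,0.5,0,0,0.019,-1],[0.12,0.75,0.5,0,0,0.019,-1],[0.15,0.9,0.5,0,0,0.019,-1],[0.15,0.96,0.5,0,0,0.019,-1],[0.15,0.96,0.5,0,0,0.019,-1],[0.15,0.96,0.5,0,0,0.019,-1],[0.15,0.96,0.5,0,0,0.019,-1],[0.15,0.96,0.5,0,0,0.019,-1]]'
```

```text
time_s: 12.35
tool_pos: [0.4383, -0.2851, 0.1901]
tcp_rot: [0.001, 0.046, 0.999, -0.001]
contact_force: [-0.6, -0.7, 3.3]
width: 0.646
time_s: 13.85
tool_pos: [0.4682, -0.0939, 0.2895]
tcp_rot: [0.0, -0.013, 1.0, -0.0]
contact_force: [-0.3, 0.6, -1.1]
width: 0.639
```

```bash
python3 -m handwheel '[[0,0.15,0,0,0,0,-1],[0.02,0.3,0,0,0,0,-1],[0.03,0.45,0,0,0,0,-1],[0.04,0.6,0,0,0,0,-1],[0.054,0.75,0,0,0,0,-1],[0.054,0.9,0,0,0,0,-1],[0.054,0.957,0,0,0,0,-1],[0.054,0.957,-0.1,0,0,0,-1],[0.054,0.957,-0.2,0,0,0,-1],[0.054,0.957,-0.3,0,0,0,-1],[0.054,0.957,-0.38,0,0,0,-1],[0.054,0.957,-0.42,0,0,0,-1],[0.054,0.957,-0.44,0,0,0,-1],[0.054,0.957,-0.457,0,0,0,-1],[0.054,0.957,-0.457,0,0,0,-1],[0.054,0.957,-0.457,0,0,0,-1]]'; python3 -m handwheel '[[0,0,0,0,0,0,0.4],[0,0,0,0,0,0,0.8],[0,0,0,0,0,0,1],[0,0,0,0,0,0,1],[0,0,0.1,0,0,0,1],[0,0,0.3,0,0,0,1],[0,0,0.5,0,0,0,1],[0,-0.2,0.5,0,0,0,1],[0,-0.4,0.5,0,0,0,1],[0,-0.6,0.5,0,0,0,1],[0,-0.8,0.5,0,0,0,1],[0,-1,0.5,0,0,0,1],[0,-1,0.5,0,0,0,1],[0,-1,0.5,0,0,0,1]]'; python3 -m handwheel '[[0,-0.2,0,0,0,0,1],[0,-0.4,0,0,0,0,1],[0,-0.6,0,0,0,0,1],[0,-0.8,0,0,0,0,1],[0,-1,0,0,0,0,1],[0,-1,0,0,0,0,1],[0,-1,0,0,0,0,1]]'; python3 m.py 3 pink_tub_center:.007 grey_tub_center:0.007 wax_center:0
```

```text
time_s: 15.45
tool_pos: [0.4792, 0.0986, 0.1986]
tcp_rot: [0.001, -0.013, 1.0, -0.0]
contact_force: [-0.2, -0.5, -1.4]
width: 0.647
time_s: 16.85
tool_pos: [0.4787, -0.1021, 0.2981]
tcp_rot: [-0.0, -0.012, 1.0, 0.0]
contact_force: [-0.4, 0.3, 0.4]
width: 0.996
time_s: 17.55
tool_pos: [0.4789, -0.3004, 0.2978]
tcp_rot: [-0.001, -0.013, 1.0, 0.001]
contact_force: [0.2, 1.1, 0.2]
width: 1.0
tcp [ 0.4789 -0.3004  0.2978] q [-6.000e-04 -1.340e-02  9.999e-01  9.000e-04] w 1.0003071887178194 17.55
top pink_tub_center 0.8 453 z0.0532 mean [0.4741 0.2762] rect [0.4747 0.2763] [0.0546 0.0559] 0.3
top grey_tub_center 0.91 463 z0.0530 mean [0.4791 0.0995] rect [0.4796 0.0999] [0.0561 0.0558] 2.5
side pink_tub_center 0.71 44 z0.0508 mean [0.4538 0.2606] rect [0.4513 0.2661] [0.0176 0.0427] 16.6
side grey_tub_center 0.69 241 z0.0517 mean [0.4765 0.0923] rect [0.4769 0.0949] [0.0539 0.0589] 1.3
side grey_tub_center 0.6 104 z0.0466 mean [ 0.3388 -0.2309] rect [ 0.3382 -0.2316] [0.0551 0.0501] 69.6
side wax_center 0.79 434 z0.0288 mean [ 0.462  -0.4169] rect [ 0.4626 -0.4156] [0.0505 0.0465] 69.7
```

```bash
python3 -m handwheel '[[-0.02,-0.2,0,0,0,0,1],[-0.05,-0.4,0,0,0,0,1],[-0.074,-0.555,0,0,0,0,1],[-0.074,-0.555,-0.1,0,0,0,1],[-0.074,-0.555,-0.2,0,0,0,1],[-0.074,-0.555,-0.3,0,0,0,1],[-0.074,-0.555,-0.4,0,0,0,1],[-0.074,-0.555,-0.5,0,0,0,1],[-0.074,-0.555,-0.56,0,0,0,1],[-0.074,-0.555,-0.56,0,0,0,1],[-0.074,-0.555,-0.56,0,0,0,0.3],[-0.074,-0.555,-0.56,0,0,0,-0.4],[-0.074,-0.555,-0.56,0,0,0,-1],[-0.074,-0.555,-0.56,0,0,0,-1],[-0.074,-0.555,-0.56,0,0,0,-1],[-0.074,-0.555,-0.56,0,0,0,-1],[-0.074,-0.555,-0.56,0,0,0,-1]]' 15; python3 -m handwheel '[[0,0,0.1,0,0,0,-1],[0,0,0.25,0,0,0,-1],[0,0,0.4,0,0,0,-1],[0,0,0.55,0,0,0,-1],[0,0.2,0.7,0,0,0,-1],[0.01,0.4,0.7,0,0,0,-1],[0.02,0.6,0.7,0,0,0,-1],[0.03,0.8,0.7,0,0,0,-1],[0.04,1,0.7,0,0,0,-1],[0.04,1,0.7,0,0,0,-1]]';python3 -m handwheel '[[0,0.2,0,0,0,0,-1],[0.01,0.4,0,0,0,0,-1],[0.02,0.6,0,0,0,0,-1],[0.03,0.8,0,0,0,0,-1],[0.035,1,0,0,0,0,-1],[0.035,1,0,0,0,0,-1],[0.035,1,0,0,0,0,-1]]'; python3 - <<'E'
from h import *
for i in range(3):
    s=sensors.observe();print(s["tool_pos"]);optics.get_image("side")
E
```

```text
time_s: 19.65
tool_pos: [0.4642, -0.4125, 0.1866]
tcp_rot: [0.0, -0.013, 1.0, -0.0]
contact_force: [-0.8, -0.4, 3.1]
width: 0.593
time_s: 20.65
tool_pos: [0.4708, -0.2073, 0.3257]
tcp_rot: [-0.002, -0.016, 1.0, 0.002]
contact_force: [-0.6, -0.4, -0.7]
width: 0.594
time_s: 21.35
tool_pos: [0.4794, -0.012, 0.3261]
tcp_rot: [0.0, -0.015, 1.0, -0.0]
contact_force: [0.2, -0.0, -0.6]
width: 0.594
[ 0.47938329 -0.01204527  0.32612826]
[ 0.47956662 -0.01287358  0.32615894]
[ 0.47960494 -0.01339637  0.32616727]
```

```bash
python3 -m handwheel '[[0,0.15,0,0,0,0,-1],[0,0.3,0,0,0,0,-1],[0,0.45,0,0,0,0,-1],[0,0.56,0,0,0,0,-1],[0,0.56,-0.1,0,0,0,-1],[0,0.56,-0.2,0,0,0,-1],[0,0.56,-0.3,0,0,0,-1],[0,0.56,-0.36,0,0,0,-1],[0,0.56,-0.4,0,0,0,-1],[0,0.56,-0.42,0,0,0,-1],[0,0.56,-0.431,0,0,0,-1],[0,0.56,-0.431,0,0,0,-1],[0,0.56,-0.431,0,0,0,-1]]'; python3 -m handwheel '[[0,0,0,0,0,0,0.3],[0,0,0,0,0,0,0.6],[0,0,0,0,0,0,1],[0,0,0,0,0,0,1],[0,0,0.1,0,0,0,1],[0,0,0.25,0,0,0,1],[0,0,0.4,0,0,0,1],[0.1,-0.2,0.4,0,0,0,1],[0.2,-0.4,0.4,0,0,0,1],[0.25,-0.6,0.4,0,0,0,1],[0.25,-0.8,0.4,0,0,0,1],[0.25,-1,0.4,0,0,0,1],[0.25,-1,0.4,0,0,0,1],[0.25,-1,0.4,0,0,0,1],[0.25,-1,0.4,0,0,0,1]]'; python3 m.py 4 grey_tub_center:0.007 wax_center:.053 vial_center:0 amber_jar_center:0
```

```text
time_s: 22.8
tool_pos: [0.4793, 0.0996, 0.2404]
tcp_rot: [0.001, -0.013, 1.0, -0.0]
contact_force: [-0.5, -0.1, -0.6]
width: 0.594
time_s: 24.3
tool_pos: [0.5287, -0.0994, 0.3198]
tcp_rot: [-0.001, -0.014, 1.0, 0.0]
contact_force: [-0.1, 0.5, -0.4]
width: 0.999
tcp [ 0.5287 -0.0994  0.3198] q [-5.000e-04 -1.360e-02  9.999e-01  4.000e-04] w 0.9994785275375846 24.3
top vial_center 0.56 108 z0.0559 mean [ 0.578  -0.2837] rect [ 0.5782 -0.2836] [0.0273 0.0286] 42.8
side grey_tub_center 0.89 94 z0.0467 mean [ 0.3392 -0.2332] rect [ 0.3385 -0.2321] [0.0523 0.0515] 65.6
side grey_tub_center 0.65 73 z0.0503 mean [0.4764 0.0748] rect [0.4777 0.084 ] [0.0539 0.0332] 1.1
side wax_center 0.8 183 z0.0817 mean [0.477  0.0952] rect [0.4774 0.0971] [0.0517 0.0487] 60.8
side vial_center 0.68 116 z0.0544 mean [ 0.5771 -0.2885] rect [ 0.5782 -0.2874] [0.031 0.026] 66.5
```

View pics/side4.png

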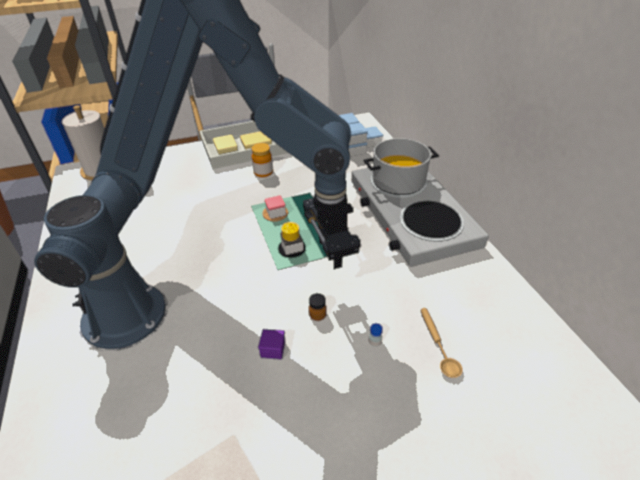

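Side view: the wax sits on the grey tub at (291,235), pink is on cork at (275,207), and the vial (376,332) and amber jar (317,307) are upright. Next is the vial, with the jaw turned to the mat's x.

```bash
python3 -m handwheel '[[0.05,-0.1,0,0,0,-0.023,1],[0.1,-0.2,0,0,0,-0.046,1],[0.15,-0.3,0,0,0,-0.069,1],[0.2,-0.4,0,0,0,-0.092,1],[0.247,-0.5,0,0,0,-0.115,1],[0.247,-0.6,0,0,0,-0.138,1],[0.247,-0.7,0,0,0,-0.161,1],[0.247,-0.8,0,0,0,-0.184,1],[0.247,-0.92,0,0,0,-0.207,1],[0.247,-0.92,0,0,0,-0.23,1],[0.247,-0.92,0,0,0,-0.25,1],[0.247,-0.92,-0.1,0,0,-0.25,1],[0.247,-0.92,-0.2,0,0,-0.25,1],[0.247,-0.92,-0.2,0,0,-0.25,1]]'; python3 -m handwheel '[[0,0,-0.1,0,0,0,1],[0,0,-0.2,0,0,0,1],[0,0,-0.3,0,0,0,1],[0,0,-0.4,0,0,0,1],[0,0,-0.43,0,0,0,1],[0,0,-0.43,0,0,0,0.6],[0,0,-0.43,0,0,0,0.3],[0,0,-0.43,0,0,0,0],[0,0,-0.43,0,0,0,-0.3],[0,0,-0.43,0,0,0,-0.6],[0,0,-0.43,0,0,0,-1],[0,0,-0.43,0,0,0,-1],[0,0,-0.43,0,0,0,-1],[0,0,-0.43,0,0,0,-1]]' 12
```

```text
time_s: 26.2
tool_pos: [0.5775, -0.2837, 0.2772]
tcp_rot: [-0.003, 0.698, 0.716, -0.0]
contact_force: [-1.4, 0.4, -0.3]
width: 0.999
time_s: 27.6
tool_pos: [0.5785, -0.2843, 0.194]
tcp_rot: [-0.0, 0.698, 0.717, -0.0]
contact_force: [-0.3, 0.7, 0.5]
width: 0.36
```

```bash
python3 -m handwheel '[[0,0,0.1,0,0,0,-1],[0,0,0.25,0,0,0,-1],[0,0,0.4,0,0,0,-1],[0,0,0.55,0,0,0,-1],[0,0.1,0.7,0,0,0,-1],[0,0.25,0.7,0,0,0,-1],[0,0.4,0.7,0,0,0,-1],[0,0.55,0.7,0,0,0,-1],[0,0.7,0.7,0,0,0,-1],[0,0.85,0.7,0,0,0,-1],[0,1,0.7,0,0,0,-1]]'; python3 -m handwheel '[[0,0.15,0,0,0,0,-1],[0,0.3,0,0,0,0,-1],[0,0.45,0,0,0,0,-1],[-0.05,0.6,0,0,0,0,-1],[-0.1,0.75,0,0,0,0,-1],[-0.2,0.9,0,0,0,0,-1],[-0.3,1,0,0,0,0,-1],[-0.4,1,0,0,0,0,-1],[-0.4,1,0,0,0,0,-1],[-0.4,1,0,0,0,0,-1]]';python3 -c "
from h import *
for i in range(3): s=sensors.observe();optics.get_image('side')
print(s['tool_pos'],s['tcp_rot'],s['width'])"
```

```text
time_s: 28.7
tool_pos: [0.5783, -0.0831, 0.3338]
tcp_rot: [-0.0, 0.698, 0.716, -0.0]
contact_force: [0.0, -0.0, -0.1]
width: 0.363
time_s: 29.7
tool_pos: [0.4991, 0.1156, 0.3342]
tcp_rot: [0.001, 0.698, 0.717, 0.001]
contact_force: [-0.1, 0.5, -0.7]
width: 0.364
[0.50000517 0.11515192 0.33424123] [0.00090373 0.69791946 0.71617516 0.00086491] 0.36097294019035675
```

```bash
python3 -m handwheel '[[-0.04,0.12,0,0,0,0,-1],[-0.08,0.24,0,0,0,0,-1],[-0.113,0.364,0,0,0,0,-1],[-0.113,0.364,0,0,0,0,-1],[-0.113,0.364,-0.15,0,0,0,-1],[-0.113,0.364,-0.3,0,0,0,-1],[-0.113,0.364,-0.45,0,0,0,-1],[-0.113,0.364,-0.55,0,0,0,-1],[-0.113,0.364,-0.62,0,0,0,-1],[-0.113,0.364,-0.66,0,0,0,-1],[-0.113,0.364,-0.675,0,0,0,-1],[-0.113,0.364,-0.684,0,0,0,-1],[-0.113,0.364,-0.684,0,0,0,-1],[-0.113,0.364,-0.684,0,0,0,-1]]'; python3 -m handwheel '[[0,0,0,0,0,0,-0.2],[0,0,0,0,0,0,-0.1],[0,0,0,0,0,0,0.1],[0,0,0,0,0,0,0.3],[0,0,0,0,0,0,0.3],[0,0,0,0,0,0,0.3],[0,0,0.1,0,0,0,0.3],[0,0,0.3,0,0,0,0.3],[0,0,0.5,0,0,0,0.6],[0,0,0.65,0,0,0,1],[0.1,-0.2,0.65,0,0,0,1],[0.1,-0.4,0.65,0,0,0,1],[0.1,-0.6,0.65,0,0,0,1],[0.1,-0.8,0.65,0,0,0,1],[0.1,-1,0.65,0,0,0,1],[0.1,-1,0.65,0,0,0,1]]';python3 -m handwheel '[[0,-0.1,0,0,0,0.023,1],[0,-0.2,0,0,0,0.046,1],[0,-0.3,0,0,0,0.069,1],[0,-0.4,0,0,0,0.092,1],[0,-0.5,0,0,0,0.115,1],[0,-0.6,0,0,0,0.138,1],[0,-0.6,0,0,0,0.161,1],[0,-0.6,0,0,0,0.184,1],[0,-0.6,0,0,0,0.207,1],[0,-0.6,0,0,0,0.23,1],[0,-0.6,0,0,0,0.25,1],[0,-0.6,0,0,0,0.25,1],[0,-0.6,0,0,0,0.25,1]]'; python3 m.py 5 pink_tub_center:.007 grey_tub_center:0.007 wax_center:.053 vial_center:0.003 amber_jar_center:0
```

```text
time_s: 31.25
tool_pos: [0.4763, 0.1885, 0.1978]
tcp_rot: [0.0, 0.698, 0.717, 0.001]
contact_force: [0.1, 0.2, 0.4]
width: 0.36
time_s: 32.85
tool_pos: [0.4965, -0.0156, 0.3273]
tcp_rot: [0.001, 0.7, 0.715, -0.0]
contact_force: [-0.2, 0.6, -0.5]
width: 0.997
time_s: 34.15
tool_pos: [0.4959, -0.1309, 0.327]
tcp_rot: [-0.0, -0.012, 1.0, 0.0]
contact_force: [-0.3, 0.3, 0.0]
width: 0.999
tcp [ 0.4959 -0.1309  0.327 ] q [-2.000e-04 -1.230e-02  9.999e-01  2.000e-04] w 0.9986399717894646 34.15
top pink_tub_center 0.74 465 z0.0529 mean [0.4746 0.2767] rect [0.4749 0.2764] [0.0556 0.0556] 0.8
top vial_center 0.5 103 z0.0591 mean [0.4767 0.188 ] rect [0.4769 0.1883] [0.0258 0.0282] 89.8
side pink_tub_center 0.65 186 z0.0516 mean [0.4714 0.2678] rect [0.4733 0.2473] [0.0528 0.1048] 3.6
side grey_tub_center 0.95 108 z0.0467 mean [ 0.3385 -0.2298] rect [ 0.3382 -0.2301] [0.052  0.0515] 65.0
side grey_tub_center 0.66 81 z0.0507 mean [0.4772 0.0751] rect [0.4773 0.0774] [0.0275 0.0571] 81.8
side wax_center 0.62 167 z0.0817 mean [0.4744 0.0951] rect [0.4735 0.0974] [0.0443 0.0503] 3.9
side vial_center 0.42 205 z0.0586 mean [ 0.4721 -0.1648] rect [ 0.4731 -0.1624] [0.043  0.0398] 72.3
side amber_jar_center 0.69 198 z0.0587 mean [ 0.4721 -0.1641] rect [ 0.4731 -0.1624] [0.043  0.0398] 72.3
```

View pics/top5.png

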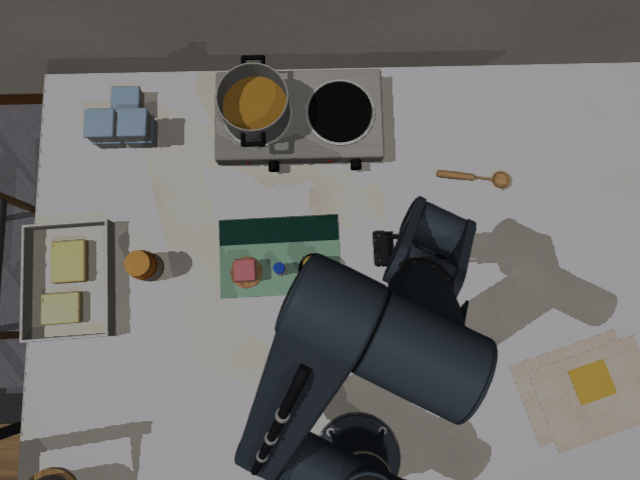

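Top view: the vial is upright at (279,268) between pink (244,271) and the grey/wax stack, which is partly hidden at (308,262). Next, the amber jar.

```bash
python3 -m handwheel '[[-0.11,-0.143,0,0,0,0,1],[-0.11,-0.143,0,0,0,0,1],[-0.11,-0.143,-0.2,0,0,0,1],[-0.11,-0.143,-0.35,0,0,0,1],[-0.11,-0.143,-0.5,0,0,0,1],[-0.11,-0.143,-0.6,0,0,0,1],[-0.11,-0.143,-0.66,0,0,0,1],[-0.11,-0.143,-0.66,0,0,0,1],[-0.11,-0.143,-0.66,0,0,0,0.6],[-0.11,-0.143,-0.66,0,0,0,0.3],[-0.11,-0.143,-0.66,0,0,0,0],[-0.11,-0.143,-0.66,0,0,0,-0.4],[-0.11,-0.143,-0.66,0,0,0,-1],[-0.11,-0.143,-0.66,0,0,0,-1],[-0.11,-0.143,-0.66,0,0,0,-1],[-0.11,-0.143,-0.66,0,0,0,-1]]' 20; python3 -m handwheel '[[0,0,0.1,0,0,0,-1],[0,0,0.25,0,0,0,-1],[0,0,0.4,0,0,0,-1],[0,0,0.55,0,0,0,-1],[0.1,0.1,0.7,0,0,0,-1],[0.2,0.25,0.7,0,0,0,-1],[0.3,0.4,0.7,0,0,0,-1],[0.4,0.55,0.7,0,0,0,-1],[0.5,0.7,0.7,0,0,0,-1],[0.54,0.85,0.7,0,0,0,-1],[0.54,1,0.7,0,0,0,-1]]'; python3 -m handwheel '[[0,0.15,0,0,0,0,-1],[0,0.3,0,0,0,0,-1],[0,0.45,0,0,0,0,-1],[0,0.6,0,0,0,0,-1],[0,0.75,0,0,0,0,-1],[0,0.9,0,0,0,0,-1],[0,1,0,0,0,0,-1],[0,1,0,0,0,0,-1],[0,1,0,0,0,0,-1]]';python3 -c "
from h import *
for i in range(3): s=sensors.observe();optics.get_image('side')
print(s['tool_pos'],s['tcp_rot'],s['width'])"
```

```text
time_s: 36.35
tool_pos: [0.474, -0.1602, 0.1954]
tcp_rot: [0.0, -0.013, 1.0, -0.0]
contact_force: [0.2, -0.4, 3.3]
width: 0.543
time_s: 37.45
tool_pos: [0.5829, 0.0412, 0.3346]
tcp_rot: [0.0, -0.013, 1.0, 0.0]
contact_force: [-0.0, -0.9, -0.9]
width: 0.542
time_s: 38.35
tool_pos: [0.5815, 0.24, 0.3344]
tcp_rot: [-0.001, -0.014, 1.0, -0.0]
contact_force: [0.8, -0.0, -1.1]
width: 0.542
[0.58183099 0.23897491 0.33472936] [-5.61644785e-04 -1.30593617e-02  9.99914505e-01 -3.46906892e-04] 0.5411672577509921
```

```bash
python3 -m handwheel '[[0.007,0.1,0,0,0,0,-1],[0.007,0.2,0,0,0,0,-1],[0.007,0.2,0,0,0,0,-1],[0.007,0.202,-0.15,0,0,0,-1],[0.007,0.202,-0.3,0,0,0,-1],[0.007,0.202,-0.45,0,0,0,-1],[0.007,0.202,-0.55,0,0,0,-1],[0.007,0.202,-0.62,0,0,0,-1],[0.007,0.202,-0.66,0,0,0,-1],[0.007,0.202,-0.675,0,0,0,-1],[0.007,0.202,-0.682,0,0,0,-1],[0.007,0.202,-0.682,0,0,0,-1],[0.007,0.202,-0.682,0,0,0,-1]]'; python3 -m handwheel '[[0,0,0,0,0,0,0.15],[0,0,0,0,0,0,0.3],[0,0,0,0,0,0,0.6],[0,0,0,0,0,0,0.8],[0,0,0,0,0,0,0.8],[0,0,0.1,0,0,0,0.8],[0,0,0.3,0,0,0,0.8],[0,0,0.5,0,0,0,0.8],[0,0,0.7,0,0,0,1],[0,-0.2,0.7,0,0,0,1],[0,-0.4,0.7,0,0,0,1],[0,-0.6,0.7,0,0,0,1],[0,-0.8,0.7,0,0,0,1],[0,-1,0.7,0,0,0,1]]';python3 -m handwheel '[[0,-0.2,0,0,0,0,1],[0,-0.4,0,0,0,0,1],[0,-0.6,0,0,0,0,1],[0,-0.8,0,0,0,0,1],[0,-1,0,0,0,0,1],[0,-1,0,0,0,0,1]]';python3 -m handwheel '[[0,-0.2,0,0,0,0,1],[0,-0.4,0,0,0,0,1],[0,-0.6,0,0,0,0,1],[-0.1,-0.8,0,0,0,0,1],[-0.2,-1,0,0,0,0,1],[-0.2,-1,0,0,0,0,1]]'; python3 m.py 6 pink_tub_center:.007 grey_tub_center:0.007 wax_center:.053 vial_center:0.003 amber_jar_center:0.003;python3 - <<'E'
import cv2
a=cv2.imread('pics/top6.png')[190:320,110:370];cv2.imwrite('pics/c6.png',cv2.resize(a,None,fx=3,fy=3))
E
```

```text
time_s: 39.8
tool_pos: [0.5837, 0.2804, 0.1997]
tcp_rot: [0.001, -0.014, 1.0, 0.0]
contact_force: [-0.3, 0.0, -0.7]
width: 0.54
time_s: 41.2
tool_pos: [0.5831, 0.0788, 0.3389]
tcp_rot: [0.0, -0.014, 1.0, -0.0]
contact_force: [0.6, -0.6, 0.4]
width: 0.996
time_s: 41.8
tool_pos: [0.5837, -0.1247, 0.339]
tcp_rot: [0.001, -0.011, 1.0, -0.001]
contact_force: [-0.0, 0.9, -0.1]
width: 1.0
time_s: 42.4
tool_pos: [0.5415, -0.3242, 0.3387]
tcp_rot: [-0.0, -0.011, 1.0, -0.001]
contact_force: [-0.1, 0.6, 1.5]
width: 0.995
tcp [ 0.5415 -0.3242  0.3387] q [-1.000e-04 -1.070e-02  9.999e-01 -1.200e-03] w 0.9951767443416591 42.4
top pink_tub_center 0.92 465 z0.0532 mean [0.4744 0.2767] rect [0.4748 0.277 ] [0.0556 0.0545] 0.9
top grey_tub_center 0.63 18 z0.0473 mean [ 0.3152 -0.2245] rect [ 0.3142 -0.2251] [0.0179 0.0092] 56.3
top wax_center 0.53 332 z0.0829 mean [0.4783 0.1007] rect [0.4786 0.101 ] [0.0501 0.0497] 45.3
top vial_center 0.5 100 z0.0594 mean [0.4763 0.1877] rect [0.4761 0.1879] [0.0284 0.0264] 60.6
top amber_jar_center 0.61 218 z0.0631 mean [0.583  0.2813] rect [0.5834 0.2812] [0.0412 0.0421] 20.9
side pink_tub_center 0.91 209 z0.0518 mean [0.4725 0.2689] rect [0.4746 0.2491] [0.0557 0.1087] 3.9
side grey_tub_center 0.65 85 z0.0504 mean [0.4743 0.079 ] rect [0.4784 0.0941] [0.0563 0.0567] 0.9
side grey_tub_center 0.56 94 z0.0467 mean [ 0.3371 -0.2289] rect [ 0.3385 -0.23  ] [0.0502 0.0519] 67.8
side grey_tub_center 0.17 32 z0.0563 mean [0.4726 0.0798] rect [0.4739 0.0825] [0.0211 0.0493] 76.5
side wax_center 0.53 188 z0.0819 mean [0.4762 0.0953] rect [0.4764 0.0981] [0.0531 0.0489] 74.5
side vial_center 0.66 56 z0.0580 mean [0.475  0.1821] rect [0.4755 0.1851] [0.032  0.0246] 76.8
side amber_jar_center 0.52 53 z0.0614 mean [0.5736 0.272 ] rect [0.573 0.274] [0.022  0.0395] 17.0
```

View pics/c6.png

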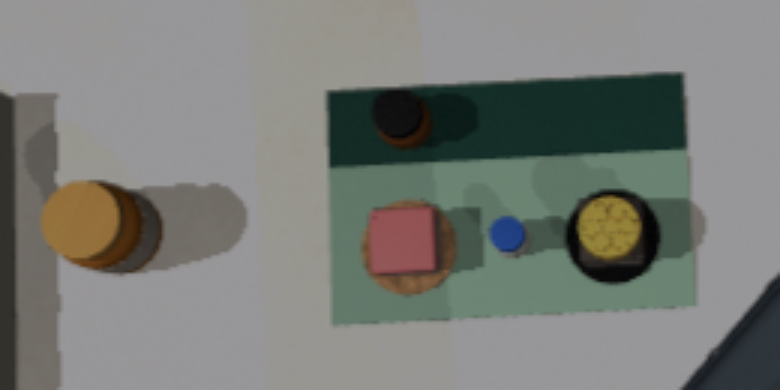

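View pics/side6.png

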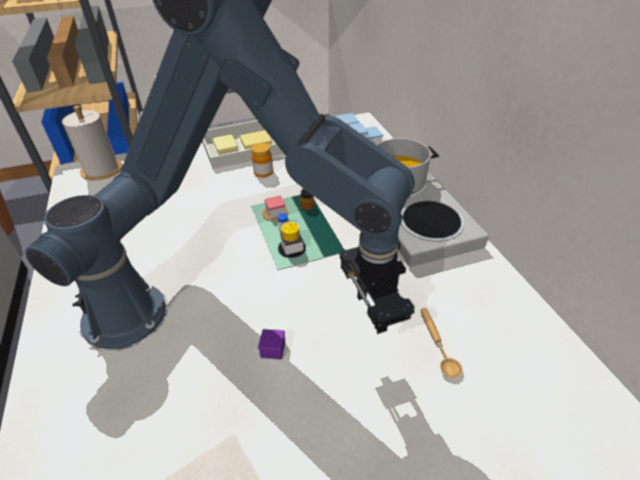

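All five items stand where asked. In the crop, the jar is in the band directly behind pink, the vial is midway between the tubs, and the wax is centred on grey. The honey jar and spoon haven't moved, and the gripper is clear.

```bash
python3 -c "
from plant import workorder
print(workorder.job_done())"
```

```text
the job is handed in; nothing more can be done
None
```

The job is done and handed in after about 43 s of robot time. I placed the items in the order you gave: pink tub on cork, grey tub on black, wax on grey, vial, then jar. Each one was let go, and the gripper was well clear at the end.

Last checks, from the top camera unless noted:

| Item | Result |
|---|---|
| Pink tub | about 2 mm from the cork coaster's centre |
| Grey tub | about 1.5 mm from the black coaster's centre, measured before the wax was put on; afterwards the wax hid its lid |
| Wax | about 1.5 mm from the grey tub's centre |
| Vial | within about 1 mm of midway between the tubs, upright |
| Amber jar | within about 1 mm of the band's centre line, about 1.5 mm sideways from straight behind the pink tub, upright |
| Honey jar and spoon | look unmoved in the pictures; not measured again |

- **Cameras disagree:** the side camera reads 2–4 mm off from the top one throughout. I trusted the top camera because it agreed with the arm's own position to about 1 mm.
- **Partly hidden items:** in the side view the pink tub and the jar were partly hidden at the end. That camera therefore doesn't independently confirm where they stand.

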